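# Pack the capped sample jars into the carrier tray

## Robot

A 6-joint arm with a two-finger parallel gripper is mounted at the origin on the work surface. World frame = base frame: x ahead of the robot, y to its left, z up, the work surface at z = 0. Lengths are in m, angles in rad, forces in N, time in s.
With the tool pointing down it reaches from about 0.2 to 0.875 m from the base axis. Payload 3.4 kg.
Tool frame: the origin (TCP) lies at the very end of the fingers, on their centre line; the grasp point (between the pads) lies 19 mm behind it; z points along the fingers, y is the direction in which the jaws open and shut (so a half turn about z gives the same grasp; the last joint's range is limited). The gripper opens to 94 mm and grips with 3 to 60 N. Pads are 16 mm wide; open, the fingers measure 119 mm over their backs; the gripper's body (75 mm by 177 mm) begins 78 mm behind the grasp point.
Start: joints at [1.04, 0.276, 1.505, -0, 1.361, -0.121], TCP at [0.229, 0.527, 0.205] pointing down, gripper open.
Joint ranges: [-2.89, 2.89], [-0.75, 2.08], [0.22, 2.7], [-1.18, 4.32], [0.11, 2.71], [-2.7, 2.7]. Speed limits (rad/s): [2.57, 2.57, 3.14, 3.14, 3.14, 3.14].

## Interface

Orientations are given as a unit quaternion [x, y, z, w].
In Python, from plant import bot, kin, cams gives the robot as it stands. The module is installed in compiled form; this text tells all that it offers. Calls block until the motion is done:
- bot.reach(position, orientation): joint-space move of the TCP to a pose.
- bot.servo_line(position, orientation=None, velocity=0.15, until_force=None): straight line of the TCP; orientation=None keeps the orientation; velocity is the mean speed in m/s. With until_force (N) it stops when the force on the tool has changed by that much, and returns True; else False.
- bot.move_j(angles): joint-space move.
- bot.command_gripper(opening, effort=None): finger opening in m; effort is the grip in N (None keeps the last); returns when the fingers have stopped.
- bot.hold(seconds).
- kin.solve_ik(position, orientation): joint angles nearest the present ones, or None.
- bot.sense(): the state.
- cams.camera(name): name is "scene" or "top" or "wrist"; returns a dict with "pixels" (480x640x3 uint8, blue, green, red), "vertical_fov" (degrees; the focal length in pixels is half the picture's height over the tangent of half this angle, whatever the lens; pixels are square), "cx", "cy" (the principal point, pixels), "k1" (the pictures are not rectified: a ray, as slopes to the right and down, at radius r is drawn at 1 + k1 r^2 times it, then the intrinsics apply), "position" and "orientation" of the camera in the world. Camera axes: x right, y up, looking along -z (the intrinsics and any distortion apply to the point x, -y, -z); pixel columns grow to the right and rows downward; lengths in m; the calibration is good to about 2 mm. A picture is of the moment at which its call begins. There is no depth.
A pose or a line that the arm cannot do raises bot.Unreachable and nothing moves.
- bot.sign_off(): hands the job in, once; it reports no verdict.
The state is a dict: "time_s": time; "joint_positions": joint angles; "joint_vel": joint speeds; "joint_torque": joint torques, N m; "tcp_pos": TCP position; "orientation": TCP orientation; "force": force on the tool from outside, world axes, zero at the start; "torque": the same for the moment, N m; "opening": finger opening in m.
Only numpy, scipy, OpenCV 4.12 (cv2) and the standard library are available. Lean on these libraries where they do the work, as an engineer would, in place of code of your own. Each camera call takes 0.05 s, during which the arm holds its last target.

## Task

Pack the three amber sample jars that have their white caps on into the blue carrier tray, each standing upright inside the ring of its own size: small jar in the small ring, medium in the medium, large in the large. The three open jars, without caps, must stay standing where they are. It is glass: set each jar down gently, do not drop it.

Things in the scene. Friction and masses are not known exactly. Their poses are not given: they have to be found in the camera images.
- jar_small: The small closed sample jar, to be packed: upright amber glass cylinder 30 mm in diameter, 60 mm tall with its white ribbed screw cap (the top 16 mm, same diameter, firmly on; a paper label goes round the glass), about 50 g give or take a third. Origin at the centre of its underside, z up. It may be gripped anywhere on its side.
- jar_medium: The medium closed sample jar, to be packed: upright amber glass cylinder 46 mm in diameter, 72 mm tall with its white ribbed screw cap (the top 16 mm, same diameter, firmly on; a paper label goes round the glass), about 120 g give or take a third. Origin at the centre of its underside, z up. It may be gripped anywhere on its side.
- jar_large: The large closed sample jar, to be packed: upright amber glass cylinder 62 mm in diameter, 84 mm tall with its white ribbed screw cap (the top 16 mm, same diameter, firmly on; a paper label goes round the glass), about 260 g give or take a third. Origin at the centre of its underside, z up. It may be gripped anywhere on its side.
- open_small: The small open jar, to be left alone: the same amber glass, 30 mm in diameter, 54 mm tall, but with no cap: hollow, with an open mouth and a 3 mm wall. Origin at the centre of its underside, z up.
- open_medium: The medium open jar, to be left alone: the same amber glass, 46 mm in diameter, 66 mm tall, but with no cap: hollow, with an open mouth and a 3 mm wall. Origin at the centre of its underside, z up.
- open_large: The large open jar, to be left alone: the same amber glass, 62 mm in diameter, 78 mm tall, but with no cap: hollow, with an open mouth and a 3 mm wall. Origin at the centre of its underside, z up.
- ring_small: The small white plastic ring lying fixed in the carrier tray: bore 46 mm, outside 56 mm, 12 mm high; place for the small closed jar, with 8 mm to spare all round. Origin at the centre of its underside, which is the tray's floor (5 mm above the bench) on which the jar stands; z up. The three rings lie in a row along the tray, 95 mm apart, in any order.
- ring_medium: The medium white plastic ring lying fixed in the carrier tray: bore 62 mm, outside 72 mm, 12 mm high; place for the medium closed jar, with 8 mm to spare all round. Origin at the centre of its underside, which is the tray's floor (5 mm above the bench) on which the jar stands; z up. The three rings lie in a row along the tray, 95 mm apart, in any order.
- ring_large: The large white plastic ring lying fixed in the carrier tray: bore 78 mm, outside 88 mm, 12 mm high; place for the large closed jar, with 8 mm to spare all round. Origin at the centre of its underside, which is the tray's floor (5 mm above the bench) on which the jar stands; z up. The three rings lie in a row along the tray, 95 mm apart, in any order.
- carrier: The blue plastic carrier tray, fixed to the bench: an open box 300 mm (its x axis, along the row of rings) by 115 mm (its y axis), walls 18 mm high and 5 mm thick, floor 5 mm thick, with a low loop (18 mm high, reaching 20 mm out) at either end. Origin at the centre of its underside, on the bench.
There are look-alikes about, which are no part of the job. Leave any turquoise look-alike of the jar_small alone. What is shaped like the jar_medium but red is not meant.

How it is judged:
By the outcome, as a careful person would: the job done as asked, in the order asked, and still so for the second after the job is handed in, with the robot touching nothing.
It also fails if it takes over 88 s, if anything falls off the work surface, if the arm or the gripper's body presses on something with over 40 N, if the wrist force passes 120 N, or if a joint passes its speed limit or range.

## Working session

There is one attempt and no reset: what is moved stays moved. The work goes in short steps, each a Python script; the robot and the scene stay as the last script left them, time stands still between calls to the robot, and variables do not carry over. Pictures are saved under pics/ and viewed, and the job is handed in when it is done.

```bash
mkdir -p pics; python3 - <<'E'
from plant import bot,kin,cams
import cv2
for n in("top","scene","wrist"):
    c=cams.camera(n); cv2.imwrite(f"pics/{n}0.png",c["pixels"]); c.pop("pixels"); print(n,c)
s=bot.sense();print(s)
E
```

```text
top {'vertical_fov': 52.39871745167638, 'cx': 317.07451635522204, 'cy': 241.00231313125232, 'k1': 0.04459520450416279, 'position': array([ 0.36545885, -0.0623081 ,  1.06802362]), 'orientation': array([-0.06859433,  0.05889097,  0.70529172, -0.7031289 ])}
scene {'vertical_fov': 53.169917702866464, 'cx': 313.7646001563432, 'cy': 243.04794599818382, 'k1': -0.10622899929196868, 'position': array([0.81845844, 0.35505535, 0.6501031 ]), 'orientation': array([0.08646482, 0.30312056, 0.91254324, 0.26058893])}
wrist {'vertical_fov': 63.27723819396126, 'cx': 322.87042506168024, 'cy': 239.89101905038333, 'k1': -0.0745140003309329, 'position': array([0.16692328, 0.55461282, 0.3852619 ]), 'orientation': array([-0.09915538, -0.06440523,  0.54447432,  0.83040225])}
{'time_s': 0.15, 'joint_positions': array([ 1.03998434e+00,  2.76439474e-01,  1.50580403e+00, -1.46302320e-05,
        1.36069356e+00, -1.20982670e-01]), 'joint_vel': array([ 0.00144733, -0.00120098, -0.00487057,  0.00149505,  0.00154628,
        0.00073286]), 'joint_torque': array([ 1.44089729e-03, -4.04922223e+01, -2.37432897e+01,  7.01331580e-02,
        3.15363659e-02, -9.46363116e-05]), 'tcp_pos': array([0.22890288, 0.52702808, 0.20482456]), 'orientation': array([ 2.03482059e-01,  9.79078444e-01, -6.39112328e-04, -2.08435598e-04]), 'force': array([ 0.22406445,  0.24635265, -0.60933098]), 'torque': array([ 0.0097291 , -0.01247751, -0.02951114]), 'opening': 0.09395375812017451}
```

View pics/top0.png

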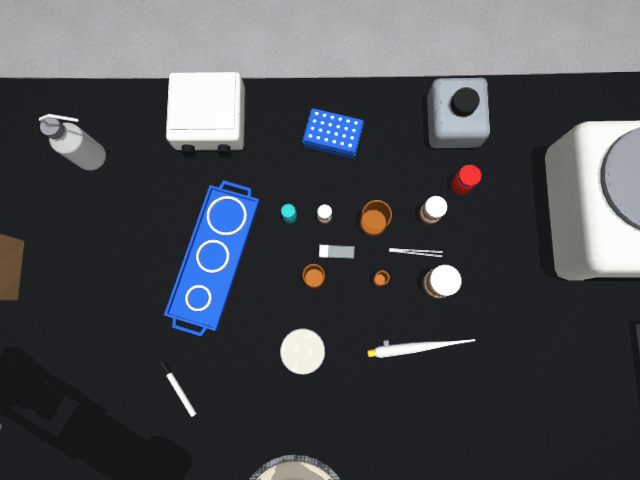

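View pics/scene0.png

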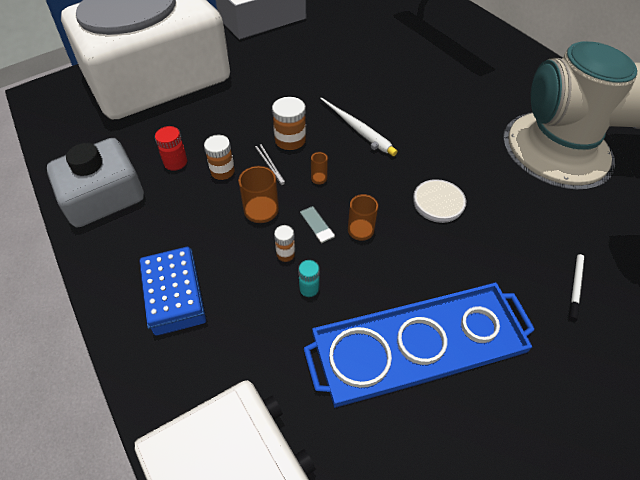

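View pics/wrist0.png

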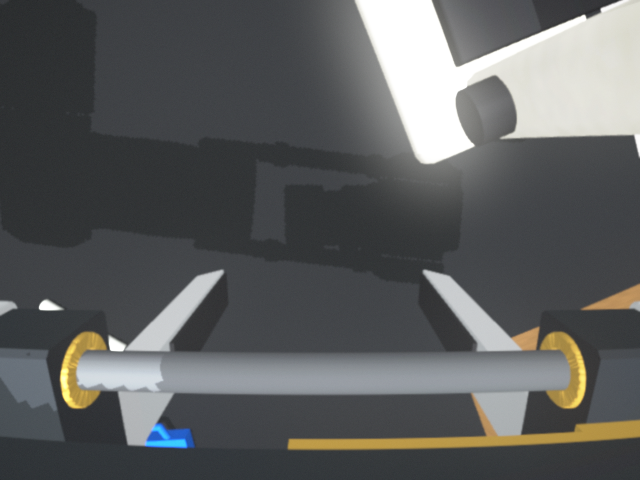

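The top view shows the capped jars at about small (324,213), medium (434,209) and large (443,281). The open jars are at (375,217), (314,275) and (381,278), and the rings are at (227,215), (212,256) and (198,298). Next I'll measure them by casting rays.

```bash
cat > h.py <<'E'
from plant import bot,kin,cams
import cv2,numpy as np
from scipy.spatial.transform import Rotation as R
def K(c):
    f=240/np.tan(np.radians(c["vertical_fov"])/2)
    return np.array([[f,0,c["cx"]],[0,f,c["cy"]],[0,0,1.]]),np.array([c["k1"],0,0,0.])
def ray(c,uv,z):
    k,d=K(c); p=cv2.undistortPoints(np.array(uv,float).reshape(-1,1,2),k,d).reshape(-1,2)
    v=R.from_quat(c["orientation"]).apply(np.c_[p[:,0],-p[:,1],-np.ones(len(p))])
    o=np.array(c["position"]); return o+v*((z-o[2])/v[:,2])[:,None]
def masks(c):
    h=cv2.cvtColor(c["pixels"],cv2.COLOR_BGR2HSV)
    return cv2.inRange(h,(0,0,130),(180,70,255)), cv2.inRange(h,(5,100,50),(20,255,255))
E
python3 - <<'E'
from h import *
c=cams.camera("top"); s=cams.camera("scene")
for n,i,(x0,y0,x1,y1) in(("top",c,(280,170,480,310)),("topL",c,(160,170,260,340)),("sc",s,(190,80,400,310))):
    p=i["pixels"][y0:y1,x0:x1]; k=min(800/(x1-x0),600/(y1-y0)); cv2.imwrite(f"pics/z_{n}.png",cv2.resize(p,None,fx=k,fy=k,interpolation=cv2.INTER_NEAREST))
w,a=masks(c)
for nm,m in(("w",w),("a",a)):
    n,l,st,ce=cv2.connectedComponentsWithStats(m)
    for j in range(1,n):
        if st[j,4]>60 and 150<ce[j,0]<500 and 150<ce[j,1]<350: print(nm,st[j],ce[j].round(1))
# rings
cs,_=cv2.findContours(w,cv2.RETR_CCOMP,cv2.CHAIN_APPROX_NONE)
for k in cs:
    x,y,ww,hh=cv2.boundingRect(k)
    if 170<x<260 and 180<y<330 and ww>20:
        P=ray(c,k.reshape(-1,2),.017)[:,:2].astype(np.float32)
        A=np.c_[2*P,np.ones(len(P))];b=(P**2).sum(1);q=np.linalg.lstsq(A,b,rcond=None)[0]
        print("ring",q[:2].round(4),"d",2*np.sqrt(q[2]+q[0]**2+q[1]**2))
E
```

```text
w [207 196  40  39 335] [225.9 214.9]
w [425 196  22  22 388] [435.7 206.3]
w [317 204  15  18 191] [324.4 212.1]
w [196 240  34  33 269] [212.1 255.7]
w [319 245  35  13 418] [335.9 251.2]
w [389 248  54   9 212] [415.1 251.5]
w [430 265  32  32 777] [445.3 279.8]
w [185 285  27  26 212] [198.2 297.4]
w [375 339 100  19 766] [412.1 347.3]
a [360 200  32  36 921] [375.1 217.2]
a [302 263  23  26 469] [313.3 275.6]
a [373 270  17  17 226] [380.9 278. ]
a [426 272  14  24  68] [429.9 285.5]
ring [0.4352 0.2074] d 0.05447417249808638
ring [0.4349 0.2074] d 0.046117655383413655
ring [0.5256 0.1805] d 0.07049698220927621
ring [0.5253 0.1803] d 0.062074576795867746
ring [0.6165 0.1531] d 0.08660715351187985
ring [0.6162 0.1528] d 0.07767246898479448
```

View pics/z_top.png

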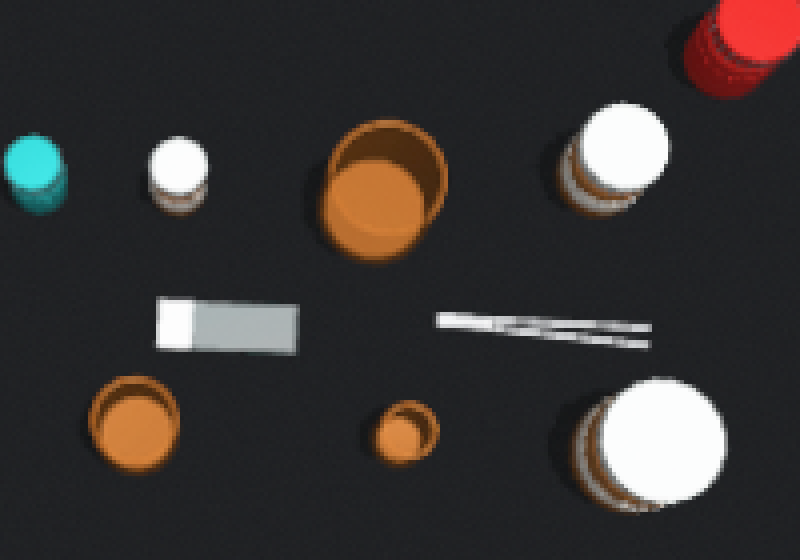

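View pics/z_sc.png

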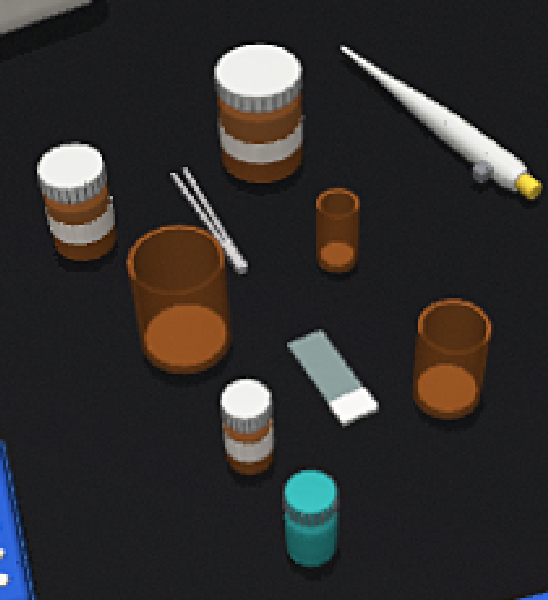

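```bash
cat > meas.py <<'E'
from h import *
c=cams.camera("top"); s=cams.camera("scene")
def circ(P):
    A=np.c_[2*P,np.ones(len(P))];b=(P**2).sum(1);q=np.linalg.lstsq(A,b,rcond=None)[0]
    return q[:2].round(4),2*np.sqrt(q[2]+q[0]**2+q[1]**2).round(4)
def blobs(c,lo,hi,box,z,amin=60):
    h=cv2.cvtColor(c["pixels"],cv2.COLOR_BGR2HSV); m=cv2.inRange(h,lo,hi)
    cs,_=cv2.findContours(m,cv2.RETR_EXTERNAL,cv2.CHAIN_APPROX_NONE)
    for k in cs:
        x,y,w,hh=cv2.boundingRect(k)
        if w*hh>amin and box[0]<x<box[2] and box[1]<y<box[3]:
            M=cv2.moments(k); g=(M["m10"]/M["m00"],M["m01"]/M["m00"]) if M["m00"] else (x,y)
            for zz in z:
                P=ray(c,k.reshape(-1,2),zz)[:,:2]
                print(np.round(g,1),"z",zz,"centroid",ray(c,[g],zz)[0,:2].round(4),"fit",*circ(cv2.convexHull(P.astype(np.float32)).reshape(-1,2).astype(float)))
if __name__=="__main__":
    print("top caps");blobs(c,(0,0,215),(180,60,255),(310,190,470,290),(.06,.072,.084))
    print("scene caps");blobs(s,(0,0,200),(180,40,255),(190,80,310,250),(.06,.072,.084))
    print("amber floor/all");blobs(c,(5,100,150),(20,255,255),(290,190,420,290),(.003,))
    print("teal");blobs(c,(80,100,180),(100,255,255),(270,190,420,290),(.06,))
    print("red");blobs(c,(0,100,220),(5,255,255),(440,150,490,220),(.072,)); 
E
python3 meas.py
```

```text
top caps
[445.4 279.8] z 0.06 centroid [ 0.4673 -0.3124] fit [ 0.4673 -0.3121] 0.0614
[445.4 279.8] z 0.072 centroid [ 0.4661 -0.3094] fit [ 0.4661 -0.3091] 0.0606
[445.4 279.8] z 0.084 centroid [ 0.4649 -0.3065] fit [ 0.4649 -0.3061] 0.06
[323.5 250.5] z 0.06 centroid [ 0.5292 -0.062 ] fit [ 0.5292 -0.062 ] 0.0264
[323.5 250.5] z 0.072 centroid [ 0.5273 -0.062 ] fit [ 0.5275 -0.0619] 0.0262
[323.5 250.5] z 0.084 centroid [ 0.5253 -0.062 ] fit [ 0.5253 -0.0621] 0.0254
[324.2 211.1] z 0.06 centroid [ 0.6141 -0.0639] fit [ 0.6139 -0.0639] 0.028
[324.2 211.1] z 0.072 centroid [ 0.6111 -0.0639] fit [ 0.6109 -0.0639] 0.0276
[324.2 211.1] z 0.084 centroid [ 0.6082 -0.0638] fit [ 0.608  -0.0639] 0.0272
[436.  206.1] z 0.06 centroid [ 0.6235 -0.3003] fit [ 0.6236 -0.2999] 0.0442
[436.  206.1] z 0.072 centroid [ 0.6205 -0.2974] fit [ 0.6205 -0.2971] 0.0436
[436.  206.1] z 0.084 centroid [ 0.6174 -0.2946] fit [ 0.6175 -0.2943] 0.0432
scene caps
[283.5 232.4] z 0.06 centroid [ 0.6152 -0.0617] fit [ 0.615  -0.0621] 0.0278
[283.5 232.4] z 0.072 centroid [ 0.6193 -0.0533] fit [ 0.6192 -0.0536] 0.0
[... 722 characters left out ...]
84 centroid [ 0.4661 -0.3037] fit [ 0.4655 -0.3043] 0.0598
amber floor/all
[386.2 273.2] z 0.003 centroid [ 0.4876 -0.199 ] fit [ 0.4804 -0.1913] 0.0248
[379.5 279.2] z 0.003 centroid [ 0.4747 -0.1838] fit [ 0.4767 -0.186 ] 0.0274
[313.8 277.6] z 0.003 centroid [ 0.4785 -0.0405] fit [ 0.4795 -0.0408] 0.04
[310.5 265.5] z 0.003 centroid [ 0.5053 -0.0334] fit [ 0.4872 -0.0381] 0.0424
[373.2 221.5] z 0.003 centroid [ 0.6035 -0.1731] fit [ 0.6036 -0.1726] 0.0538
[374.9 200.9] z 0.003 centroid [ 0.651  -0.1779] fit [ 0.6225 -0.1813] 0.0616
teal
[287.9 210.4] z 0.06 centroid [0.6159 0.0134] fit [0.6161 0.0133] 0.0268
red
[469.7 174.5] z 0.072 centroid [ 0.6885 -0.3708] fit [ 0.6884 -0.3709] 0.0428
```

Both views agree to about 2 mm. I'll start with the small jar, using a jaw direction across the tray throughout.

```bash
cat > pack.py <<'E'
from h import *
J={"small":((.6145,-.063),.030,.022,12,(.435,.2074)),"medium":((.6207,-.2963),.046,.026,20,(.5254,.1804)),"large":((.4651,-.3052),.062,.032,30,(.6163,.1530))}
a=np.radians((73.3+90)/2); Q=[np.cos(a),np.sin(a),0,0]
T=.20
def pick(n):
    (x,y),d,g,e,_=J[n]
    bot.command_gripper(min(d+.024,.094),e)
    bot.servo_line([x,y,T],Q,velocity=.3)
    print("hit",bot.servo_line([x,y,g],Q,velocity=.12,until_force=8))
    bot.command_gripper(d-.02,e); s0=bot.sense(); print("grip",s0["opening"])
    bot.servo_line([x,y,g+.03],Q,velocity=.06); bot.hold(.2); s=bot.sense(); print("lift",s["opening"],s["force"].round(2),s0["force"].round(2))
    bot.servo_line([x,y,T],Q,velocity=.15)
    s=bot.sense(); print("t",s["time_s"],s["opening"],s["force"].round(2))
def place(n):
    _,d,g,e,(x,y)=J[n]
    bot.servo_line([x,y,T],Q,velocity=.25)
    bot.servo_line([x,y,g+.02],Q,velocity=.12); bot.hold(.2)
    s=bot.sense(); print("over",s["opening"],s["tcp_pos"].round(4),s["force"].round(2))
    h=bot.servo_line([x,y,g+.003],Q,velocity=.015,until_force=1.5)
    s=bot.sense(); print("down",h,s["tcp_pos"].round(4),"nominal",g+.005,s["force"].round(2))
def release(n):
    _,d,g,e,(x,y)=J[n]
    bot.command_gripper(d+.016); z=bot.sense()["tcp_pos"][2]
    bot.servo_line([x,y,z+.06],Q,velocity=.06); bot.servo_line([x,y,T],Q,velocity=.2)
    s=bot.sense(); print("t",s["time_s"],s["opening"])
def pic(n,t):
    c=cams.camera(n); cv2.imwrite(f"pics/{t}.png",c["pixels"])
E
python3 - <<'E'
from pack import *
pick("small"); pic("scene","s1")
E
```

```text
hit False
grip 0.02999567498156246
lift 0.029772095028254522 [ 0.08 -0.34 -0.64] [ 0.73 -0.2   1.69]
t 7.7417 0.029674643230446256 [ 0.61 -1.09 -0.73]
```

View pics/s1.png

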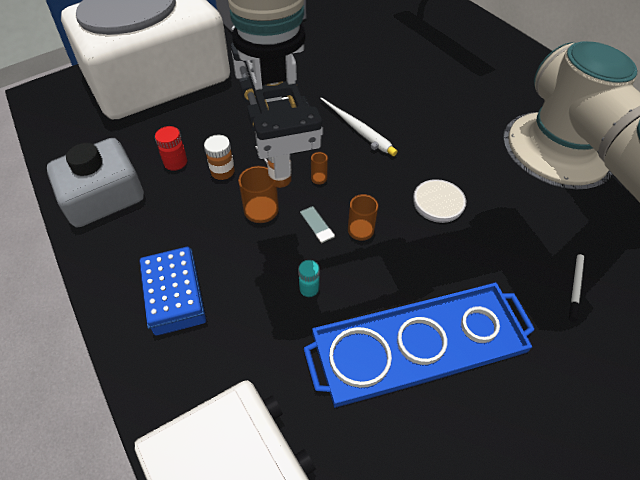

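The small jar is held: opening 29.7 mm, with amber visible between the fingers at (283,180), and the neighbours haven't moved. Placing it now.

```bash
python3 - <<'E'
from pack import *
place("small"); pic("scene","s2")
E
```

```text
over 0.029688454417119713 [0.4353 0.2075 0.0425] [ 0.25  0.42 -0.54]
down True [0.4349 0.2073 0.0271] nominal 0.027 [ 0.5  -0.24  3.25]
```

View pics/s2.png

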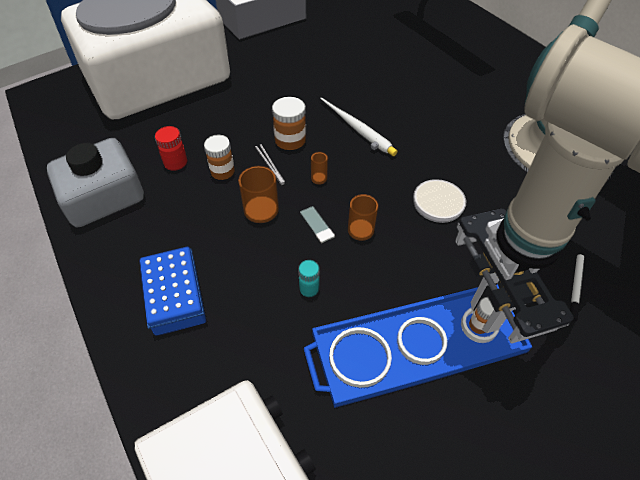

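Contact came exactly at the nominal height, with the jar inside its ring at (481,320). I'll release it and pick the medium.

```bash
python3 - <<'E'
from pack import *
release("small"); pick("medium"); pic("scene","s3")
E
```

```text
t 14.2167 0.0459522972587516
hit False
grip 0.04590988573589723
lift 0.04566584814596107 [-0.09 -0.15 -1.78] [-0.66  0.34  2.43]
t 20.7917 0.045725380251223226 [-0.09 -0.44 -2.03]
```

View pics/s3.png

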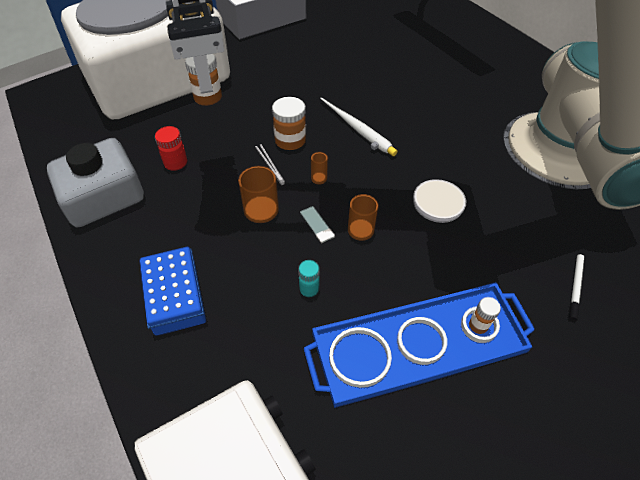

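The small jar stands upright in the small ring at (484,318), and the medium is held at (205,80). Next I'll place the medium and pick the large.

```bash
python3 - <<'E'
from pack import *
place("medium")
release("medium"); pick("large"); pic("scene","s4")
E
```

```text
over 0.04605079645381153 [0.5258 0.1805 0.0466] [-0.21 -0.15 -1.31]
down True [0.5252 0.1804 0.0313] nominal 0.031 [-0.25  0.39  5.33]
t 27.8 0.06166616279461647
hit False
grip 0.061555065436968134
lift 0.0615782001107087 [ 0.22  0.17 -2.22] [-0.17 -0.67  2.21]
t 34.125 0.06155625186238333 [-0.21 -0.68 -2.  ]
```

View pics/s4.png

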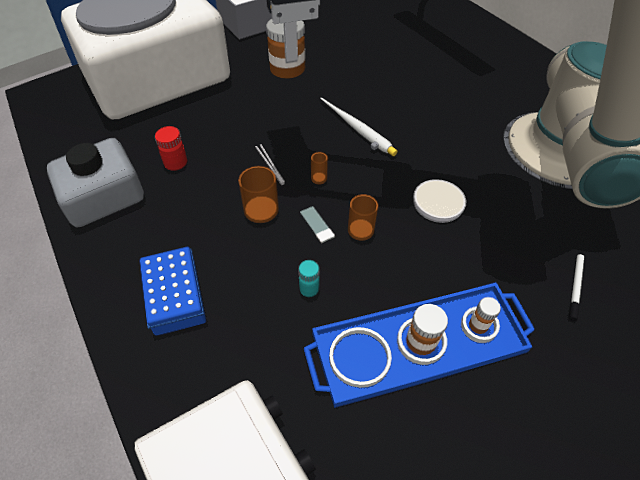

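The medium jar stands in the medium ring at (426,332), and the large is held. Last placing.

```bash
python3 - <<'E'
from pack import *
place("large"); release("large")
bot.servo_line([.45,.25,.25],velocity=.25) if False else bot.servo_line([.30,.45,.22],velocity=.25)
pic("scene","s5"); pic("top","t5")
import meas
c,s=meas.c,meas.s
print("top");meas.blobs(c,(0,0,215),(180,60,255),(180,170,255,310),(.065,.077,.089))
print("amber");meas.blobs(c,(5,100,150),(20,255,255),(290,190,420,290),(.003,))
print(bot.sense()["time_s"])
E
```

```text
over 0.061553760902258545 [0.6167 0.1531 0.0527] [-0.61  0.64 -2.63]
down True [0.6161 0.153  0.0373] nominal 0.037 [-0.04 -0.06  5.06]
t 41.0417 0.07751854108228814
top
[197.8 297.6] z 0.065 centroid [0.4318 0.1959] fit [0.4321 0.1958] 0.052
[197.8 297.6] z 0.077 centroid [0.431  0.1928] fit [0.4313 0.1927] 0.0514
[197.8 297.6] z 0.089 centroid [0.4302 0.1897] fit [0.4305 0.1896] 0.0508
[211.8 255.5] z 0.065 centroid [0.5189 0.1706] fit [0.5195 0.1705] 0.069
[211.8 255.5] z 0.077 centroid [0.5171 0.1678] fit [0.5176 0.1677] 0.068
[211.8 255.5] z 0.089 centroid [0.5153 0.165 ] fit [0.5158 0.1649] 0.0672
[224.9 213.7] z 0.065 centroid [0.6081 0.1462] fit [0.6096 0.1466] 0.0888
[224.9 213.7] z 0.077 centroid [0.6051 0.1437] fit [0.6066 0.1441] 0.0878
[224.9 213.7] z 0.089 centroid [0.6022 0.1412] fit [0.6037 0.1416] 0.0866
amber
[386.2 273.2] z 0.003 centroid [ 0.4876 -0.199 ] fit [ 0.4804 -0.1913] 0.0248
[379.5 279.2] z 0.003 centroid [ 0.4745 -0.1839] fit [ 0.4776 -0.1874] 0.0296
[313.8 277.6] z 0.003 centroid [ 0.4785 -0.0405] fit [ 0.4795 -0.0408] 0.04
[309.8 266.1] z 0.003 centroid [ 0.5038 -0.0317] fit [ 0.4871 -0.038 ] 0.0424
[373.2 221.5] z 0.003 centroid [ 0.6035 -0.1731] fit [ 0.6036 -0.1726] 0.0538
[374.9 200.9] z 0.003 centroid [ 0.651  -0.1779] fit [ 0.6225 -0.181 ] 0.0616
43.125
```

View pics/s5.png

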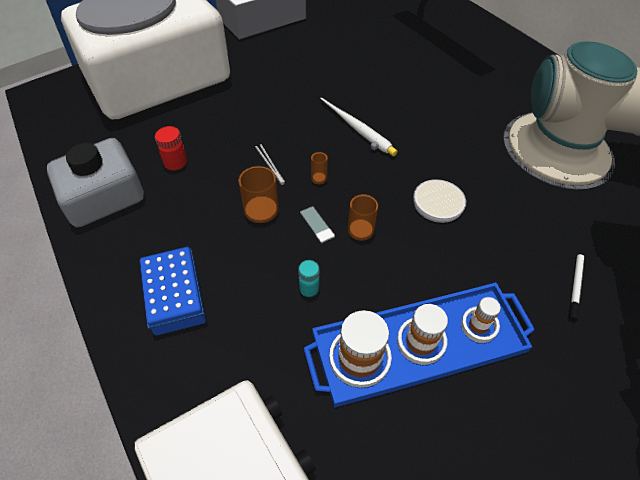

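View pics/t5.png

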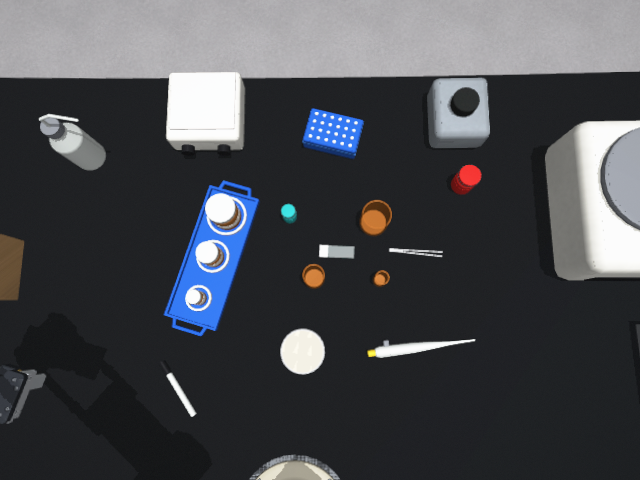

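All three jars stand upright in their rings: scene pixels (364,340), (427,332) and (483,318). The open jars and look-alikes are unchanged, and the arm is clear. Handing in.

```bash
python3 - <<'E'
from plant import bot
bot.sign_off()
E
```

```text
the job is handed in; nothing more can be done
```

I packed the small, medium and large capped jars into their matching rings in the blue tray and handed the job in at about 43 s, against the 88 s limit. I lowered each jar at 15 mm/s until it touched. Contact came within 0.3 mm of the expected tray-floor height each time, and the force then read 3–5 N.

- **Final pictures:** The scene and top views show all three jars upright inside their rings. The turquoise and red look-alikes and the other bench items look unmoved, and the arm is clear.
- **Open jars:** All three stand where they were, to within 1 mm on the clean top-view outlines.
- **Check that failed:** My last numeric check of the cap centres in the tray gave nothing usable, because in the top view each white cap merges with its white ring. That the jars sit inside the rings therefore rests on the pictures, the contact heights and the arm's position at release, which was within 0.5 mm of each ring centre.
- **Force readings:** The lifted weights did not match the expected ones closely. The large jar read only about 2–2.6 N, where 260 g would be about 2.6 N, but force noise was around 0.5 N. I used finger opening and the pictures to confirm the grasps.

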